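# Sort out the tired isolator foot by squeezing

### The arm

A 6-joint arm with a two-finger parallel gripper is mounted at the origin on a cart in front of the work surface, level with it; the furniture and walls round the work are solid. World frame = base frame: x ahead of the robot, y to its left, z up, the work surface at z = 0. Lengths are in m, angles in rad, forces in N, time in s.
With the tool pointing down it reaches from about 0.4 to 0.825 m from the base axis. Payload 7 kg.
Tool frame: the origin (TCP) lies at the very end of the fingers, on their centre line; the grasp point (between the pads) lies 19 mm behind it; z points along the fingers, y is the line along which they close (so a half turn about z gives the same grasp; the last joint's range is limited). The gripper opens to 88 mm and grips with 3 to 60 N. Pads are 19 mm wide; open, the fingers measure 130 mm over their backs; the gripper's body (78 mm by 193 mm) begins 47 mm behind the grasp point.
Start: joints at [1.545, 0.359, 0.012, 0, -1.224, -0.288], TCP at [0.208, 0.642, 0.227] pointing down, gripper open.
Joint ranges: [-3.07, 3.07], [-1.43, 2.12], [-1.02, 1.25], [-3.03, 1.67], [-3.05, -0], [-3.03, 3.03]. Speed limits (rad/s): [2.39, 2.39, 3.01, 3.14, 3.14, 3.14].

### API

Orientations are given as [roll, pitch, yaw] about the fixed x, y, z axes, in that order (R = Rz(yaw) Ry(pitch) Rx(roll)).
In Python, from station import arm gives the robot as it stands.
- The arm moves only by the tool step_arm, never from a script. Its argument "rows" is a list of rows, each a list of 5 numbers: the shift along the world's x, y, z in m, then the turn about the world's z in rad, then the finger opening in m, from 0 to 0.0876. In form: [[x, y, z, spin, gripper], ...]. A call has 1 to 20 rows; each row is the pose to reach, as a shift and turn from the pose commanded when the call began; what a row does not reach only later rows make up. A row lasts 1/10 s, in which the tool goes at most 50 mm and 8.59 degrees, less where a joint would pass 70% of its speed; a pose out of reach is approached as far as the arm can. A call with a gripper value outside its range is refused whole. The fingers move at their own pace and stop on an object; "newtons" is the grip in N (left out, the last holds). Time passes only in rows, so rows that repeat a pose let the fingers close. It gives the time, the measured TCP pose, the force, the opening and the grip force at its end, in the units of the state.
- arm.get_state(): the state, without advancing time (a new reading comes with each control period).
- arm.grab_frame(name): name is "scene" or "top" or "wrist"; returns a dict with "color" (400x640x3 uint8, blue, green, red), "vfov" (degrees; the focal length in pixels is half the picture's height over the tangent of half this angle, whatever the lens; pixels are square), "cx", "cy" (the principal point, pixels), "rvec" (rotation vector, rad) and "tvec" (3), from world to camera coordinates, as OpenCV has them. Camera axes: x right, y down, z forward; pixel columns grow to the right and rows downward; lengths in m; the calibration is good to about 2 mm. A picture is of the moment at which its call begins. There is no depth.
- arm.job_done(): hands the job in; it is judged then, once.
The state is a dict: "t": time; "q": joint angles; "qd": joint speeds; "joint_efforts": joint torques, N m; "eef_pos": TCP position; "ee_rot": TCP orientation; "force": force on the tool from outside, world axes, zero at the start; "moment": the same for the moment, N m; "width": finger opening in m; "gripper_force": force on a finger pad.
Only numpy, scipy, OpenCV 4.12 (cv2) and the standard library are available. Lean on these libraries where they do the work, as an engineer would, in place of code of your own. Each camera call takes 0.05 s, during which the arm holds its last target. There are 200 camera calls.

### The job

One of the three microscope isolator feet in the blue test block has gone soft. Going from left to right, press each foot's rubber cap straight down about 6 mm from first touch, hold it a moment and feel how hard it pushes back, without squeezing any cap beyond 10 mm or driving a foot hard into the block. Then stand the soft foot upright in the red tray and leave the two sound ones standing in their sockets, disturbing nothing else.

Things in the scene. Friction and masses are not known exactly. Their poses are not given: they have to be found in the camera images.
- foot_a: one of three look-alike isolator feet, 160 g: aluminium cup 36 mm wide, 40 mm tall, dark band near its top, with a sprung black rubber cap 27 mm wide on a stem above. Origin: centre of the cup's underside, z up. Free cap top 60 to 70 mm above the origin, set differently on each foot: find it by touch. Which socket holds the soft foot changes from start to start and cannot be seen
- foot_b: one of three look-alike isolator feet, 160 g: aluminium cup 36 mm wide, 40 mm tall, dark band near its top, with a sprung black rubber cap 27 mm wide on a stem above. Origin: centre of the cup's underside, z up. Free cap top 60 to 70 mm above the origin, set differently on each foot: find it by touch. Which socket holds the soft foot changes from start to start and cannot be seen
- foot_c: one of three look-alike isolator feet, 160 g: aluminium cup 36 mm wide, 40 mm tall, dark band near its top, with a sprung black rubber cap 27 mm wide on a stem above. Origin: centre of the cup's underside, z up. Free cap top 60 to 70 mm above the origin, set differently on each foot: find it by touch. Which socket holds the soft foot changes from start to start and cannot be seen
- foot_a_cap (a joint): how far the cap of this foot is squeezed straight down into its cup: 0 free, end stop at 0.012 m. Each cap begins to give at about 2 N; squeezed 6 mm a sound foot pushes back with about 11 N, the soft one with about 5 N (1.5 and 0.5 N per mm). It springs back when let go
- foot_b_cap (a joint): how far the cap of this foot is squeezed straight down into its cup: 0 free, end stop at 0.012 m. Each cap begins to give at about 2 N; squeezed 6 mm a sound foot pushes back with about 11 N, the soft one with about 5 N (1.5 and 0.5 N per mm). It springs back when let go
- foot_c_cap (a joint): how far the cap of this foot is squeezed straight down into its cup: 0 free, end stop at 0.012 m. Each cap begins to give at about 2 N; squeezed 6 mm a sound foot pushes back with about 11 N, the soft one with about 5 N (1.5 and 0.5 N per mm). It springs back when let go
- cradle: blue test block fixed to the bench, 66 x 200 x 18 mm, origin at the centre of its underside, z up, its long side along its y axis, +y to the robot's left (turned up to 20 degrees). Three round sockets 38 mm wide and 10 mm deep, 62 mm apart, each with a foot standing loosely in it, the cup showing 30 mm above the block
- cradle_socket1 (a point): centre of the floor of the left socket (8 mm above the bench)
- cradle_socket2 (a point): centre of the floor of the middle socket (8 mm above the bench)
- cradle_socket3 (a point): centre of the floor of the right socket (8 mm above the bench)
- reject_tray: red square open tray fixed to the bench on the right, in front of the bench robot (a tall fixed machine with two cables in the middle of the bench), 130 x 130 mm, 20 mm high, walls 4 mm, floor 4 mm thick, black mat; origin at the centre of its underside, x and y along its sides, z up
- label_roll: bystander: roll of labels lying flat, 63 mm across, 31 mm high; origin under its centre
- petri_dish: bystander: shut petri dish, 58 mm across, 14 mm high; origin under its centre
- buffer_bottle: bystander: white bottle with a blue cap, 56 mm across, 112 mm high; origin under its centre
- lab_timer: bystander: small white timer, 58 x 66 x 19 mm; origin under its centre
Mind the look-alikes: they are no part of the job. Leave any orange look-alike of the foot_c alone.

How it is judged:
By the outcome, as a careful person would: the job done as asked, in the order asked, and still so for the second after the job is handed in, with the robot touching nothing.
It also fails if it takes over 72 s, if anything falls off the work surface, if the arm or the gripper's body presses on something with over 40 N, if the wrist force passes 120 N, or if a joint passes its speed limit or range.

## Working session

There is one attempt and no reset: what is moved stays moved. The work goes in short steps, Python scripts to look and compute and a tool call to move; the robot and the scene stay as the last step left them, time stands still between calls to the robot, and variables do not carry over. Pictures are saved under pics/ and viewed, at most 10 in all, crops included, and the job is handed in when it is done.

Besides the shell and the picture viewer there is one more tool, called after "Request:" by a JSON object that holds its "fn" and its "kwargs", one argument or row to a line. step_arm: Moves the arm, as the interface text tells. Its arguments: {"type":"object","properties":{"rows":{"type":"array"},"newtons":{"type":"number"}},"required":["rows"]}

```bash
mkdir -p pics; cat > h.py <<'E'
import numpy as np, cv2
from station import arm
def K(f):
    h=f["color"].shape[0]; fl=h/2/np.tan(np.radians(f["vfov"])/2)
    return np.array([[fl,0,f["cx"]],[0,fl,f["cy"]],[0,0,1]])
def ray(f,u,v,z):
    R=cv2.Rodrigues(np.array(f["rvec"],float))[0]; t=np.array(f["tvec"],float).ravel()
    c=-R.T@t; d=R.T@np.linalg.inv(K(f))@np.array([u,v,1.])
    return c+d*(z-c[2])/d[2]
def proj(f,p):
    return cv2.projectPoints(np.array(p,float).reshape(-1,3),np.array(f["rvec"],float),np.array(f["tvec"],float),K(f),None)[0].reshape(-1,2)
E
python3 - <<'E'
from h import *
import pickle
for n in("scene","top","wrist"):
    f=arm.grab_frame(n); cv2.imwrite(f"pics/{n}0.png",f["color"]); pickle.dump(f,open(n+"0.pkl","wb"))
    R=cv2.Rodrigues(np.array(f["rvec"],float))[0]; print(n,f["vfov"],-R.T@np.array(f["tvec"],float).ravel(),R[2])
s=arm.get_state(); print(s)
E
```

```text
scene 54.72097764085633 [0.25451728 0.61842638 0.5836378 ] [ 0.38936644 -0.72090358 -0.5733165 ]
top 56.841251867076494 [ 0.46784661 -0.02293199  0.90409307] [ 0.17338907 -0.00381089 -0.98484603]
wrist 67.2808364821457 [0.28182702 0.61746    0.38474549] [-0.27722156  0.089131   -0.95666288]
{'t': 0.15, 'q': array([ 1.54511901e+00,  3.59213433e-01,  1.12530342e-02, -2.48053675e-04,
       -1.22412208e+00, -2.88112352e-01]), 'qd': array([-0.00021132, -0.00224715,  0.00132932,  0.00102995, -0.00094466,
        0.00121108]), 'joint_efforts': array([-9.86053965e-04, -5.83275282e+01,  2.93292600e+01,  7.00112388e+00,
        8.75334721e-03, -1.10900089e-04]), 'eef_pos': array([0.20825485, 0.64166401, 0.22583779]), 'ee_rot': array([ 3.14029325e+00, -1.41877196e-04, -3.13874010e-01]), 'force': array([-0.1026634 , -0.28383226, -0.79642744]), 'moment': array([-0.02931353,  0.02248783,  0.03222528]), 'gripper_force': 0.0, 'width': 0.08742919069197731}
```

View pics/top0.png

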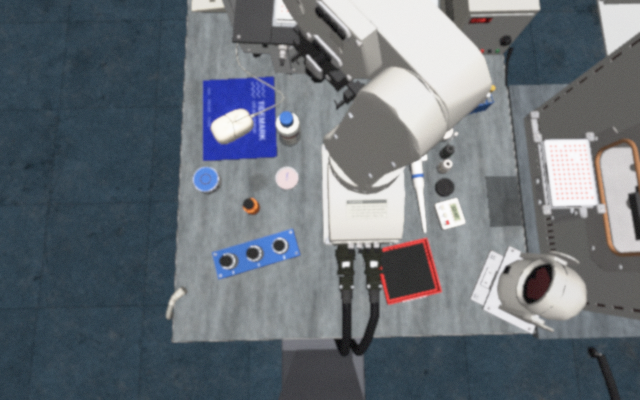

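View pics/scene0.png

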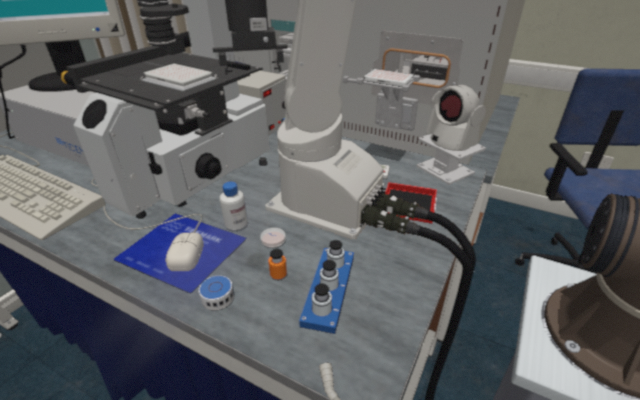

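Top view: the blue block is at about (255,253), with feet at (227,261), (253,253) and (280,245). The red tray is at (410,270), and the bench robot's two cables run down at x≈345–375 between them. Candidates for a foot are the three grey ones in the block and an orange look-alike at (250,206), which I leave alone.

```bash
python3 - <<'E'
from h import *
import pickle
f=pickle.load(open("top0.pkl","rb")); g=pickle.load(open("scene0.pkl","rb"))
im=f["color"]; hsv=cv2.cvtColor(im,cv2.COLOR_BGR2HSV)
def big(m,box):
    k=np.zeros_like(m); x0,y0,x1,y1=box; k[y0:y1,x0:x1]=m[y0:y1,x0:x1]
    c=np.vstack([q for q in cv2.findContours(k,0,2)[0] if cv2.contourArea(q)>30]); return c.reshape(-1,2)
c=big(cv2.inRange(hsv,(95,90,60),(125,255,255)),(200,220,310,290))
P=np.array([ray(f,u,v,.018)[:2] for u,v in c],np.float32); r=cv2.minAreaRect(P); print("cradle",r)
bx=cv2.boxPoints(r); print(bx)
(cx,cy),(w,h),a=r
e=[bx[1]-bx[0],bx[2]-bx[1]]; e=max(e,key=np.linalg.norm); e=e/np.linalg.norm(e); e*=np.sign(e[1])
print("yaw deg",np.degrees(np.arctan2(-e[0],e[1])))
S=[np.array([cx,cy])+k*.062*e for k in(1,0,-1)]
for s in S: print("socket",s,"captop px top",proj(f,[*s,.073]),"scene",proj(g,[*s,.073]))
c=big(cv2.inRange(hsv,(0,120,80),(8,255,255))|cv2.inRange(hsv,(172,120,80),(180,255,255)),(370,225,450,315))
P=np.array([ray(f,u,v,.02)[:2] for u,v in c],np.float32); r=cv2.minAreaRect(P); print("tray",r, cv2.boxPoints(r))
def crop(f,x0,y0,x1,y1,s): return cv2.resize(f["color"][y0:y1,x0:x1],None,fx=s,fy=s,interpolation=cv2.INTER_CUBIC)
A=crop(f,200,190,460,340,3); B=crop(g,230,160,490,350,3)[:,:780]
cv2.imwrite("pics/c1.png",crop(f,200,180,460,350,3)); cv2.imwrite("pics/c2.png",crop(g,240,160,490,345,3.2)[:600])
# decoy orange, cable candidate
E
```

```text
cradle ((0.4984915852546692, 0.14185874164104462), (0.06736434996128082, 0.20059603452682495), 15.233407974243164)
[[0.43963942 0.22978258]
 [0.49234638 0.0362348 ]
 [0.5573437  0.0539349 ]
 [0.50463676 0.24748269]]
yaw deg 15.233402
socket [0.48220098 0.20168028] captop px top [[224.08543082 260.69412715]] scene [[322.10294598 285.45272838]]
socket [0.49849159 0.14185874] captop px top [[251.13529565 252.63245111]] scene [[329.58406559 261.53880779]]
socket [0.51478219 0.08203721] captop px top [[277.98528543 244.63034386]] scene [[336.11720973 240.6551569 ]]
tray ((0.4502893090248108, -0.21348710358142853), (0.12918721139431, 0.13313768804073334), 11.450469017028809) [[ 0.37376603 -0.16106635]
 [ 0.40019664 -0.29155418]
 [ 0.52681255 -0.26590785]
 [ 0.50038195 -0.13542002]]
```

View pics/c1.png

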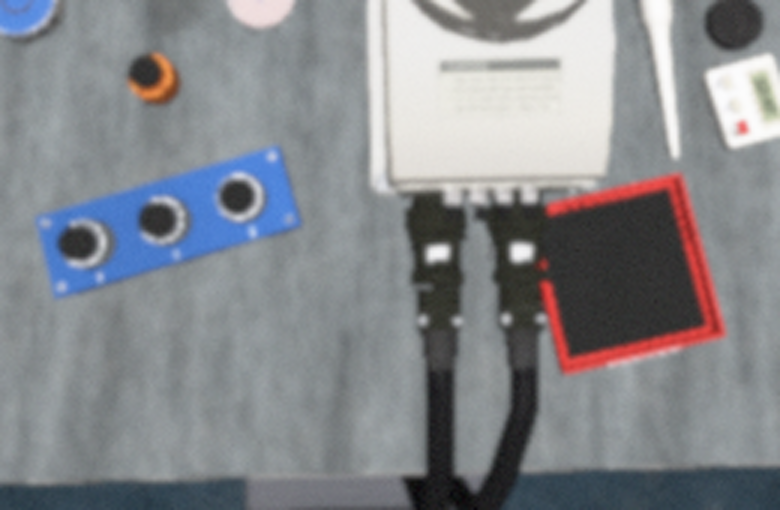

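View pics/c2.png

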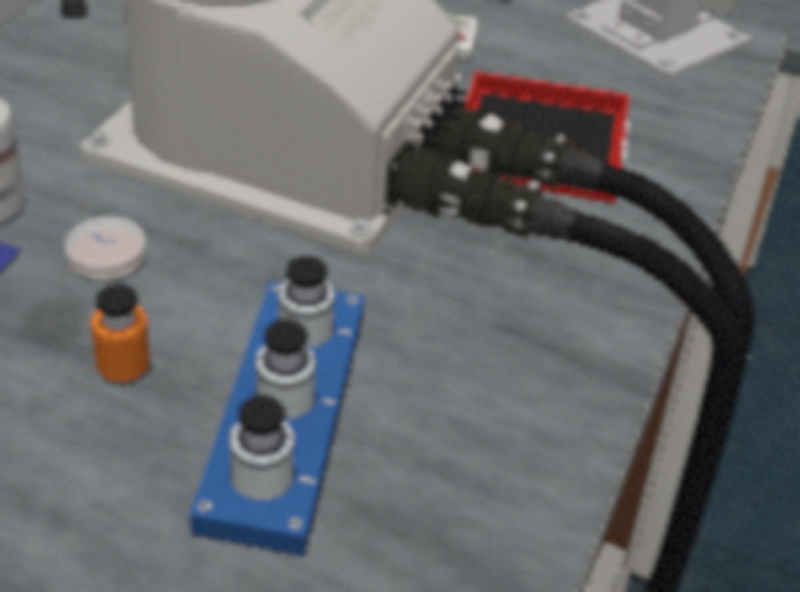

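The close crops confirm three grey feet in the block; the orange one is at full-picture pixel (250,206). The cables stick out between the block and the tray and partly hide the tray's left edge. I'll triangulate the caps, cables and bench robot front.

```bash
cat >> h.py <<'E'
def tri(f,a,g,b):
    M=lambda f: K(f)@np.hstack([cv2.Rodrigues(np.array(f["rvec"],float))[0],np.array(f["tvec"],float).reshape(3,1)])
    X=cv2.triangulatePoints(M(f),M(g),np.array(a,float).reshape(2,1),np.array(b,float).reshape(2,1)); X=(X[:3]/X[3]).ravel()
    return X.round(4), (proj(f,X)[0]-a).round(1), (proj(g,X)[0]-b).round(1)
E
python3 - <<'E'
from h import *
import pickle
f=pickle.load(open("top0.pkl","rb")); g=pickle.load(open("scene0.pkl","rb"))
t=lambda x,y:(x/3+200,y/3+180); s=lambda x,y:(x/3.2+240,y/3.2+160)
for n,a,b in [("cap1",t(80,243),s(263,412)),("cap2",t(162,218),s(287,335)),("cap3",t(240,196),s(306,270)),
 ("cableL white",t(438,253),s(460,170)),("cableR white",t(522,252),s(490,123)),("L screw",t(457,321),s(520,210)),
 ("R screw",t(506,321),s(560,140)),("base front top R?",t(600,180),s(468,60)),("base front L top",t(390,180),s(378,130)),("trayFR",t(722,335),s(628,95)),("trayNR",t(566,372),s(615,195)), ("trayFar",t(682,176),s(480,75))]:
    print(n,*tri(f,a,g,b))
E
```

```text
cap1 [0.4824 0.1992 0.0619] [-0.2 -0.4] [0.5 0.1]
cap2 [0.4994 0.1381 0.061 ] [-0.1 -0.3] [0.4 0.1]
cap3 [0.5153 0.0796 0.0607] [-0.3 -0.7] [0.7 0.1]
cableL white [ 0.4685 -0.069   0.0596] [-0.1 -0.3] [0.3 0. ]
cableR white [ 0.4683 -0.1315  0.0624] [-0.2 -0.6] [0.5 0. ]
L screw [ 0.4209 -0.0821  0.0318] [-0.7 -2.1] [2.1 0.1]
R screw [ 0.4154 -0.1171  0.0737] [0.3 1.1] [-1.  -0.1]
base front top R? [ 0.5149 -0.1926  0.0716] [0.6 1.7] [-1.4 -0.1]
base front L top [ 0.5201 -0.0343  0.0987] [0.1 0.2] [-0.2 -0. ]
trayFR [ 0.4001 -0.2902  0.0172] [-0.1 -0.2] [0.2 0. ]
trayNR [ 0.3748 -0.1695  0.003 ] [-0.2 -0.7] [0.6 0. ]
trayFar [ 0.5236 -0.2697  0.0119] [0.  0.1] [-0.1 -0. ]
```

Request:
{"fn": "step_arm", "kwargs": {
  "rows": [
    [0.03,-0.05,0.02,-0.12,0.0876],
    [0.06,-0.1,0.03,-0.25,0.0876],
    [0.08,-0.14,0.03,-0.37,0.06],
    [0.1,-0.18,0.03,-0.5,0.03],
    [0.12,-0.22,0.03,-0.62,0],
    [0.14,-0.26,0.03,-0.74,0],
    [0.16,-0.3,0.03,-0.87,0],
    [0.18,-0.34,0.03,-0.99,0],
    [0.2,-0.38,0.03,-0.99,0],
    [0.22,-0.42,0.03,-0.99,0],
    [0.24,-0.45,0.03,-0.99,0],
    [0.24,-0.45,0.03,-0.99,0],
    [0.24,-0.45,0.03,-0.99,0]
  ]
}}

```text
t: 1.45
eef_pos: [0.4486, 0.1912, 0.2564]
ee_rot: [3.141, 0.0, -1.306]
force: [0.6, -0.1, 0.7]
width: 0.0052
gripper_force: 0.0
```

```bash
python3 - <<'E'
from h import *
import pickle
f=arm.grab_frame("wrist"); pickle.dump(f,open("w1.pkl","wb")); cv2.imwrite("pics/w1.png",f["color"])
for s in [(.482,.2005),(.499,.140),(.515,.081)]: print(proj(f,[[*s,.073],[*s,.048],[*s,.018]]).round(0).tolist())
print(arm.get_state()["width"],arm.get_state()["force"])
E
```

```text
[[289.0, 181.0], [291.0, 177.0], [293.0, 172.0]]
[[287.0, 126.0], [289.0, 125.0], [291.0, 124.0]]
[[285.0, 65.0], [287.0, 69.0], [290.0, 72.0]]
0.0028168138883450846 [-0.21110149  1.25077514 -0.1413079 ]
```

View pics/w1.png

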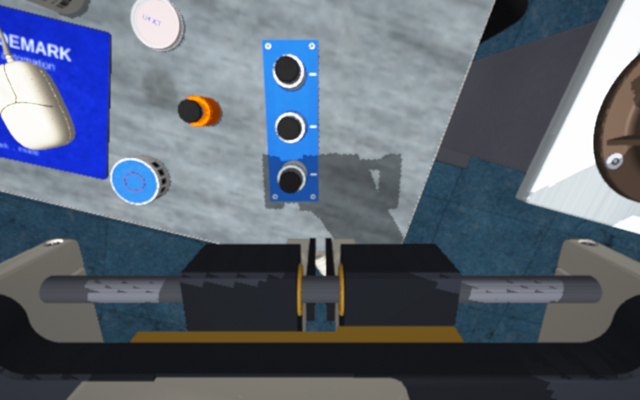

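The wrist view shows caps at (290,180), (289,127) and (288,68) in the blue block, with the orange look-alike off to the side at (200,110). I'll refine with the block outline from this view.

```bash
python3 - <<'E'
from h import *
import pickle
f=pickle.load(open("w1.pkl","rb"));im=f["color"]; hsv=cv2.cvtColor(im,cv2.COLOR_BGR2HSV)
m=cv2.inRange(hsv,(98,130,60),(118,255,255)); k=np.zeros_like(m); k[30:215,250:335]=m[30:215,250:335]
c=np.vstack([q for q in cv2.findContours(k,0,2)[0] if cv2.contourArea(q)>30]).reshape(-1,2)
P=np.array([ray(f,u,v,.018)[:2] for u,v in c],np.float32); r=cv2.minAreaRect(P); print(r)
b=cv2.boxPoints(r); e=max([b[1]-b[0],b[2]-b[1]],key=np.linalg.norm); e/=np.linalg.norm(e); e*=np.sign(e[1])
print("yaw",np.degrees(np.arctan2(-e[0],e[1])))
g=cv2.cvtColor(im,cv2.COLOR_BGR2GRAY)
for j,(x,y) in enumerate([(290,180),(289,127),(288,69)]):
    d=np.zeros_like(g); d[y-18:y+18,x-20:x+20]=(g[y-18:y+18,x-20:x+20]<55)*255
    q=max(cv2.findContours(d,0,2)[0],key=cv2.contourArea); o=cv2.minEnclosingCircle(q)
    print("sock",np.array(r[0])+(1-j)*.062*e,"cap blob",o,ray(f,*o[0],.066)[:2])
E
```

```text
((0.4973529577255249, 0.14344307780265808), (0.06670816987752914, 0.19955267012119293), 15.162944793701172)
yaw 15.162942
sock [0.48113593 0.2032846 ] cap blob ((289.4285583496094, 181.85714721679688), 11.253231048583984) [0.48171757 0.20296656]
sock [0.49735296 0.14344308] cap blob ((288.7635498046875, 127.77075958251953), 11.075811386108398) [0.497012 0.142249]
sock [0.51356999 0.08360155] cap blob ((285.8558654785156, 69.40035247802734), 12.98612117767334) [0.5141222  0.08392364]
```

Request:
{"fn": "step_arm", "kwargs": {
  "rows": [
    [0.033,0.011,-0.03,0,0],
    [0.033,0.011,-0.07,0,0],
    [0.033,0.011,-0.11,0,0],
    [0.033,0.011,-0.14,0,0],
    [0.033,0.011,-0.16,0,0],
    [0.033,0.011,-0.17,0,0],
    [0.033,0.011,-0.172,0,0],
    [0.033,0.011,-0.172,0,0],
    [0.033,0.011,-0.172,0,0]
  ]
}}

```text
t: 2.4
eef_pos: [0.4819, 0.2038, 0.0857]
ee_rot: [-3.14, 0.001, -1.303]
force: [0.4, -0.6, -1.1]
width: 0.0002
gripper_force: 0.0
```

```bash
cat >> h.py <<'E'
def feel(n=8):
    F=[]
    for _ in range(n):
        arm.grab_frame("wrist"); s=arm.get_state(); F.append(s["force"])
    F=np.array(F); print("t",round(s["t"],2),"tcp",s["eef_pos"].round(4),"F",F.mean(0).round(2),"sd",F.std(0).round(2),"w",round(s["width"],4))
E
python3 -c "from h import *; feel()"
```

```text
t 2.8 tcp [0.4815 0.203  0.0848] F [ 0.26 -0.03  0.08] sd [0.65 0.57 0.41] w 0.0006
```

Request:
{"fn": "step_arm", "kwargs": {
  "rows": [
    [0,0,-0.002,0,0],
    [0,0,-0.004,0,0],
    [0,0,-0.006,0,0],
    [0,0,-0.007,0,0],
    [0,0,-0.008,0,0],
    [0,0,-0.008,0,0],
    [0,0,-0.008,0,0],
    [0,0,-0.008,0,0]
  ]
}}

```text
t: 3.6
eef_pos: [0.4814, 0.2031, 0.0766]
ee_rot: [-3.141, 0.0, -1.304]
force: [-0.5, -0.0, 0.2]
width: 0.0005
gripper_force: 0.0
```

Request:
{"fn": "step_arm", "kwargs": {
  "rows": [
    [0,0,-0.001,0,0],
    [0,0,-0.002,0,0],
    [0,0,-0.002,0,0],
    [0,0,-0.002,0,0],
    [0,0,-0.002,0,0]
  ]
}}

```text
t: 4.1
eef_pos: [0.4814, 0.203, 0.0746]
ee_rot: [-3.142, 0.0, -1.304]
force: [0.3, 0.2, 0.5]
width: 0.0006
gripper_force: 0.0
```

```bash
python3 -c "from h import *; feel(6)"
```

```text
t 4.4 tcp [0.4814 0.203  0.0746] F [0.13 0.13 0.07] sd [0.52 0.24 0.58] w 0.0003
```

Request:
{"fn": "step_arm", "kwargs": {
  "rows": [
    [0,0,-0.001,0,0],
    [0,0,-0.0015,0,0],
    [0,0,-0.0015,0,0],
    [0,0,-0.0015,0,0]
  ]
}}

```text
t: 4.8
eef_pos: [0.4813, 0.203, 0.073]
ee_rot: [3.141, -0.0, -1.304]
force: [-0.1, 0.3, 0.5]
width: 0.0005
gripper_force: 0.0
```

```bash
python3 -c "from h import *; feel(4)"
```

```text
t 5.0 tcp [0.4814 0.203  0.0731] F [ 0.27 -0.06  0.32] sd [0.44 0.39 0.35] w 0.0004
```

Request:
{"fn": "step_arm", "kwargs": {
  "rows": [
    [0,0,-0.001,0,0],
    [0,0,-0.0015,0,0],
    [0,0,-0.0015,0,0],
    [0,0,-0.0015,0,0]
  ]
}}

```text
t: 5.4
eef_pos: [0.4813, 0.203, 0.0715]
ee_rot: [3.142, -0.0, -1.304]
force: [-0.7, -0.3, 0.9]
width: 0.0005
gripper_force: 0.0
```

```bash
python3 -c "from h import *; feel(4)"
```

```text
t 5.6 tcp [0.4814 0.203  0.0716] F [-0.65 -0.16 -0.39] sd [0.25 0.33 0.34] w 0.0005
```

Request:
{"fn": "step_arm", "kwargs": {
  "rows": [
    [0,0,-0.001,0,0],
    [0,0,-0.0015,0,0],
    [0,0,-0.0015,0,0],
    [0,0,-0.0015,0,0]
  ]
}}

```text
t: 6.0
eef_pos: [0.4814, 0.203, 0.0701]
ee_rot: [-3.142, -0.0, -1.304]
force: [-1.4, 0.2, -0.5]
width: 0.0004
gripper_force: 0.1
```

```bash
python3 -c "from h import *; feel(4)"
```

```text
t 6.2 tcp [0.4813 0.203  0.0701] F [0.32 0.12 0.2 ] sd [0.57 0.79 0.16] w -0.0001
```

Request:
{"fn": "step_arm", "kwargs": {
  "rows": [
    [0,0,-0.001,0,0],
    [0,0,-0.0015,0,0],
    [0,0,-0.0015,0,0],
    [0,0,-0.0015,0,0]
  ]
}}

```text
t: 6.6
eef_pos: [0.4814, 0.203, 0.0686]
ee_rot: [-3.142, -0.0, -1.304]
force: [-0.0, -0.0, 3.2]
width: 0.0003
gripper_force: 1.2
```

```bash
python3 -c "from h import *; feel(4)"
```

```text
t 6.8 tcp [0.4814 0.203  0.0686] F [-0.14 -0.09  2.79] sd [0.35 0.35 0.44] w 0.0001
```

Request:
{"fn": "step_arm", "kwargs": {
  "rows": [
    [0,0,-0.001,0,0],
    [0,0,-0.002,0,0],
    [0,0,-0.003,0,0],
    [0,0,-0.004,0,0],
    [0,0,-0.005,0,0],
    [0,0,-0.005,0,0],
    [0,0,-0.005,0,0],
    [0,0,-0.005,0,0]
  ]
}}

```text
t: 7.6
eef_pos: [0.4814, 0.203, 0.0636]
ee_rot: [-3.141, -0.0, -1.304]
force: [-1.4, -0.7, 5.0]
width: 0.0002
gripper_force: 2.5
```

```bash
python3 -c "from h import *; feel(8)"
```

```text
t 8.0 tcp [0.4814 0.2031 0.0636] F [-0.71 -0.43  5.02] sd [0.39 0.59 0.47] w 0.0006
```

The left foot pushes back with 5.0 N at about 6 mm, so it is soft. I still test the other two in order.

Request:
{"fn": "step_arm", "kwargs": {
  "rows": [
    [0,0,0.003,0,0],
    [0,0,0.01,0,0],
    [0,0,0.025,0,0],
    [0.008,-0.03,0.03,0,0],
    [0.016,-0.06,0.03,0,0],
    [0.016,-0.06,0.03,0,0],
    [0.016,-0.06,0.022,0,0],
    [0.016,-0.06,0.017,0,0],
    [0.016,-0.06,0.015,0,0],
    [0.016,-0.06,0.015,0,0],
    [0.016,-0.06,0.015,0,0]
  ]
}}

```text
t: 9.1
eef_pos: [0.4972, 0.1434, 0.0784]
ee_rot: [3.141, -0.0, -1.303]
force: [0.5, -0.2, -0.2]
width: 0.0004
gripper_force: 0.0
```

Request:
{"fn": "step_arm", "kwargs": {
  "rows": [
    [0,0,-0.001,0,0],
    [0,0,-0.002,0,0],
    [0,0,-0.002,0,0],
    [0,0,-0.002,0,0]
  ]
}}

```text
t: 9.5
eef_pos: [0.4974, 0.143, 0.0766]
ee_rot: [-3.142, 0.0, -1.304]
force: [-0.2, 0.1, -0.8]
width: 0.0007
gripper_force: 0.0
```

```bash
python3 -c "from h import *; feel(4)"
```

```text
t 9.7 tcp [0.4974 0.143  0.0766] F [ 0.59 -0.24 -0.02] sd [0.52 0.35 0.39] w 0.0005
```

Request:
{"fn": "step_arm", "kwargs": {
  "rows": [
    [0,0,-0.001,0,0],
    [0,0,-0.0015,0,0],
    [0,0,-0.0015,0,0],
    [0,0,-0.0015,0,0]
  ]
}}

```text
t: 10.1
eef_pos: [0.4973, 0.143, 0.075]
ee_rot: [3.141, -0.0, -1.304]
force: [0.2, 0.4, -0.4]
width: 0.0002
gripper_force: 0.0
```

```bash
python3 -c "from h import *; feel(4)"
```

```text
t 10.3 tcp [0.4974 0.143  0.0751] F [-0.04 -0.15 -0.47] sd [0.39 0.29 0.35] w 0.0001
```

Request:
{"fn": "step_arm", "kwargs": {
  "rows": [
    [0,0,-0.001,0,0],
    [0,0,-0.0015,0,0],
    [0,0,-0.0015,0,0],
    [0,0,-0.0015,0,0]
  ]
}}

```text
t: 10.7
eef_pos: [0.4974, 0.143, 0.0735]
ee_rot: [3.142, -0.0, -1.304]
force: [-0.8, 0.6, 0.3]
width: 0.0003
gripper_force: 0.0
```

```bash
python3 -c "from h import *; feel(4)"
```

```text
t 10.9 tcp [0.4974 0.143  0.0736] F [ 0.22  0.2  -0.4 ] sd [0.66 0.19 0.31] w 0.0
```

Request:
{"fn": "step_arm", "kwargs": {
  "rows": [
    [0,0,-0.001,0,0],
    [0,0,-0.0015,0,0],
    [0,0,-0.0015,0,0],
    [0,0,-0.0015,0,0]
  ]
}}

```text
t: 11.3
eef_pos: [0.4973, 0.143, 0.072]
ee_rot: [3.142, -0.0, -1.304]
force: [1.5, -0.6, 0.0]
width: 0.0004
gripper_force: 0.0
```

```bash
python3 -c "from h import *; feel(4)"
```

```text
t 11.5 tcp [0.4974 0.143  0.0721] F [-0.17 -0.61  0.08] sd [0.4  0.46 0.46] w 0.0005
```

Request:
{"fn": "step_arm", "kwargs": {
  "rows": [
    [0,0,-0.001,0,0],
    [0,0,-0.0015,0,0],
    [0,0,-0.0015,0,0],
    [0,0,-0.0015,0,0]
  ]
}}

```text
t: 11.9
eef_pos: [0.4975, 0.1431, 0.0707]
ee_rot: [-3.141, 0.0, -1.304]
force: [-1.0, 0.0, 1.5]
width: 0.0005
gripper_force: 1.2
```

```bash
python3 -c "from h import *; feel(4)"
```

```text
t 12.1 tcp [0.4975 0.1431 0.0707] F [-0.32 -0.15  2.15] sd [0.37 0.43 0.68] w 0.0003
```

Request:
{"fn": "step_arm", "kwargs": {
  "rows": [
    [0,0,-0.001,0,0],
    [0,0,-0.0015,0,0],
    [0,0,-0.0015,0,0],
    [0,0,-0.0015,0,0]
  ]
}}

```text
t: 12.5
eef_pos: [0.4975, 0.1431, 0.0692]
ee_rot: [-3.141, 0.0, -1.304]
force: [-1.0, 0.3, 4.2]
width: 0.0005
gripper_force: 2.3
```

```bash
python3 -c "from h import *; feel(4)"
```

```text
t 12.7 tcp [0.4975 0.1431 0.0692] F [-0.56 -0.15  4.72] sd [0.44 0.25 0.29] w 0.0002
```

Request:
{"fn": "step_arm", "kwargs": {
  "rows": [
    [0,0,-0.001,0,0],
    [0,0,-0.002,0,0],
    [0,0,-0.003,0,0],
    [0,0,-0.004,0,0],
    [0,0,-0.0043,0,0],
    [0,0,-0.0043,0,0],
    [0,0,-0.0043,0,0],
    [0,0,-0.0043,0,0]
  ]
}}

```text
t: 13.5
eef_pos: [0.4976, 0.1431, 0.0654]
ee_rot: [-3.141, 0.0, -1.304]
force: [-1.4, -0.4, 9.4]
width: 0.0002
gripper_force: 5.1
```

```bash
python3 -c "from h import *; feel(8)"
```

```text
t 13.9 tcp [0.4976 0.1431 0.0654] F [-2.1  -0.45 10.4 ] sd [0.62 0.6  0.37] w 0.0006
```

Request:
{"fn": "step_arm", "kwargs": {
  "rows": [
    [0,0,0.003,0,0],
    [0,0,0.01,0,0],
    [0,0,0.025,0,0],
    [0.008,-0.03,0.03,0,0],
    [0.0163,-0.0597,0.03,0,0],
    [0.0163,-0.0597,0.03,0,0],
    [0.0163,-0.0597,0.022,0,0],
    [0.0163,-0.0597,0.016,0,0],
    [0.0163,-0.0597,0.014,0,0],
    [0.0163,-0.0597,0.014,0,0],
    [0.0163,-0.0597,0.014,0,0]
  ]
}}

```text
t: 15.0
eef_pos: [0.5136, 0.0838, 0.0786]
ee_rot: [3.141, -0.0, -1.303]
force: [-0.8, -0.4, 0.9]
width: 0.0005
gripper_force: 0.0
```

```bash
python3 -c "from h import *; feel(4)"
```

```text
t 15.2 tcp [0.5138 0.0835 0.079 ] F [ 0.23 -0.24 -0.15] sd [0.4  0.47 0.12] w 0.0002
```

The middle foot gives 10.4 N at about 5.6 mm, so it is sound. Now the right one.

Request:
{"fn": "step_arm", "kwargs": {
  "rows": [
    [0,0,-0.001,0,0],
    [0,0,-0.002,0,0],
    [0,0,-0.0025,0,0],
    [0,0,-0.0025,0,0],
    [0,0,-0.0025,0,0]
  ]
}}

```text
t: 15.7
eef_pos: [0.5137, 0.0833, 0.0763]
ee_rot: [-3.142, -0.0, -1.304]
force: [-0.1, 1.0, -0.2]
width: 0.0006
gripper_force: 0.0
```

```bash
python3 -c "from h import *; feel(4)"
```

```text
t 15.9 tcp [0.5137 0.0833 0.0763] F [-0.48 -0.41 -0.05] sd [0.36 0.18 0.41] w 0.0005
```

Request:
{"fn": "step_arm", "kwargs": {
  "rows": [
    [0,0,-0.001,0,0],
    [0,0,-0.0015,0,0],
    [0,0,-0.0015,0,0],
    [0,0,-0.0015,0,0]
  ]
}}

```text
t: 16.3
eef_pos: [0.5136, 0.0833, 0.0747]
ee_rot: [3.142, -0.0, -1.304]
force: [1.2, -0.3, 0.1]
width: 0.0003
gripper_force: 0.0
```

```bash
python3 -c "from h import *; feel(4)"
```

```text
t 16.5 tcp [0.5137 0.0833 0.0748] F [-0.11  0.36 -0.03] sd [0.46 0.06 0.29] w 0.0003
```

Request:
{"fn": "step_arm", "kwargs": {
  "rows": [
    [0,0,-0.001,0,0],
    [0,0,-0.0015,0,0],
    [0,0,-0.0015,0,0],
    [0,0,-0.0015,0,0]
  ]
}}

```text
t: 16.9
eef_pos: [0.5137, 0.0833, 0.0732]
ee_rot: [3.142, -0.0, -1.304]
force: [1.1, 0.0, 0.8]
width: 0.0002
gripper_force: 0.0
```

```bash
python3 -c "from h import *; feel(4)"
```

```text
t 17.1 tcp [0.5137 0.0833 0.0733] F [-0.78 -0.06  0.12] sd [0.28 0.22 0.62] w 0.0005
```

Request:
{"fn": "step_arm", "kwargs": {
  "rows": [
    [0,0,-0.001,0,0],
    [0,0,-0.0015,0,0],
    [0,0,-0.0015,0,0],
    [0,0,-0.0015,0,0]
  ]
}}

```text
t: 17.5
eef_pos: [0.5137, 0.0833, 0.0717]
ee_rot: [3.142, -0.0, -1.304]
force: [0.3, 0.3, -1.1]
width: 0.0003
gripper_force: 0.0
```

```bash
python3 -c "from h import *; feel(4)"
```

```text
t 17.7 tcp [0.5137 0.0833 0.0718] F [ 0.39 -0.24 -0.13] sd [0.16 0.19 0.5 ] w 0.0001
```

Request:
{"fn": "step_arm", "kwargs": {
  "rows": [
    [0,0,-0.001,0,0],
    [0,0,-0.0015,0,0],
    [0,0,-0.0015,0,0],
    [0,0,-0.0015,0,0]
  ]
}}

```text
t: 18.1
eef_pos: [0.5137, 0.0833, 0.0702]
ee_rot: [3.142, -0.0, -1.304]
force: [-0.1, -0.2, -0.1]
width: 0.0006
gripper_force: 0.0
```

```bash
python3 -c "from h import *; feel(4)"
```

```text
t 18.3 tcp [0.5137 0.0833 0.0703] F [-0.04 -0.09 -0.4 ] sd [0.58 0.48 0.23] w 0.0002
```

Request:
{"fn": "step_arm", "kwargs": {
  "rows": [
    [0,0,-0.001,0,0],
    [0,0,-0.0015,0,0],
    [0,0,-0.0015,0,0],
    [0,0,-0.0015,0,0]
  ]
}}

```text
t: 18.7
eef_pos: [0.5138, 0.0833, 0.0689]
ee_rot: [-3.141, 0.0, -1.304]
force: [0.3, -0.7, 2.6]
width: 0.0002
gripper_force: 1.2
```

```bash
python3 -c "from h import *; feel(4)"
```

```text
t 18.9 tcp [0.5138 0.0833 0.0689] F [-0.06  0.5   2.52] sd [0.21 0.31 0.33] w 0.0005
```

Request:
{"fn": "step_arm", "kwargs": {
  "rows": [
    [0,0,-0.001,0,0],
    [0,0,-0.002,0,0],
    [0,0,-0.003,0,0],
    [0,0,-0.004,0,0],
    [0,0,-0.005,0,0],
    [0,0,-0.006,0,0],
    [0,0,-0.006,0,0],
    [0,0,-0.006,0,0]
  ]
}}

```text
t: 19.7
eef_pos: [0.514, 0.0834, 0.0634]
ee_rot: [-3.141, -0.0, -1.303]
force: [-2.8, -0.1, 10.8]
width: 0.0002
gripper_force: 5.3
```

```bash
python3 -c "from h import *; feel(8)"
```

```text
t 20.1 tcp [0.514  0.0834 0.0635] F [-2.61  0.08 10.58] sd [0.47 0.41 0.39] w 0.0006
```

Request:
{"fn": "step_arm", "kwargs": {
  "rows": [
    [0,0,0.003,0,0],
    [0,0,0.01,0,0],
    [0,0,0.03,0,0],
    [0,0,0.06,0,0.02],
    [-0.01,0.04,0.09,0,0.05],
    [-0.02,0.08,0.1,0,0.0876],
    [-0.0325,0.1195,0.1,0,0.0876],
    [-0.0325,0.1195,0.1,0,0.0876],
    [-0.0325,0.1195,0.1,0,0.0876],
    [-0.0325,0.1195,0.1,0,0.0876],
    [-0.0325,0.1195,0.1,0,0.0876]
  ]
}}

```text
t: 21.2
eef_pos: [0.4812, 0.2019, 0.1624]
ee_rot: [3.141, -0.0, -1.305]
force: [0.0, 0.2, -0.1]
width: 0.0587
gripper_force: 0.0
```

```bash
python3 - <<'E'
from h import *
import pickle
feel(2)
f=arm.grab_frame("wrist"); pickle.dump(f,open("w2.pkl","wb")); cv2.imwrite("pics/w2.png",f["color"])
f=arm.grab_frame("scene"); cv2.imwrite("pics/s2.png",f["color"])
E
```

```text
t 21.3 tcp [0.4813 0.2019 0.1626] F [0.01 0.02 0.65] sd [0.39 0.23 0.06] w 0.0671
```

View pics/w2.png

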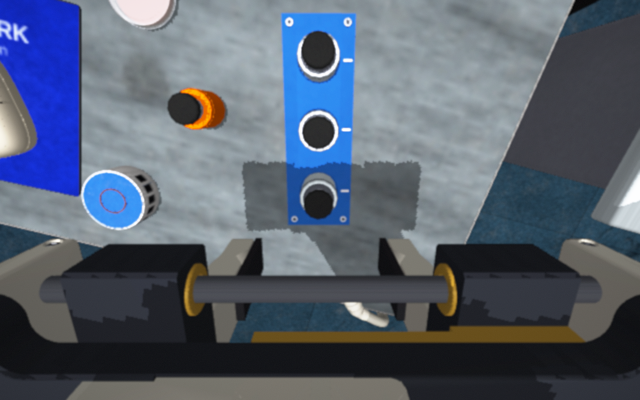

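The left foot (cap at (318,203)) sits between the open fingers and the neighbours are undisturbed. The right foot measured 10.6 N, so it is sound. Grasping the left one.

Request:
{"fn": "step_arm", "kwargs": {
  "rows": [
    [0,0.001,-0.03,0,0.07],
    [0,0.001,-0.06,0,0.07],
    [0,0.001,-0.09,0,0.07],
    [0,0.001,-0.115,0,0.07],
    [0,0.001,-0.13,0,0.07],
    [0,0.001,-0.1385,0,0.07],
    [0,0.001,-0.1385,0,0.07],
    [0,0.001,-0.1385,0,0.07]
  ],
  "newtons": 20
}}

```text
t: 22.2
eef_pos: [0.4816, 0.204, 0.0248]
ee_rot: [-3.141, 0.0, -1.304]
force: [0.3, -0.0, 1.1]
width: 0.07
gripper_force: 0.0
```

Request:
{"fn": "step_arm", "kwargs": {
  "rows": [
    [0,0,0,0,0.05],
    [0,0,0,0,0.04],
    [0,0,0,0,0.03],
    [0,0,0,0,0.03],
    [0,0,0,0,0.03],
    [0,0,0,0,0.03],
    [0,0,0,0,0.03]
  ],
  "newtons": 20
}}

```text
t: 22.9
eef_pos: [0.4816, 0.2041, 0.0245]
ee_rot: [-3.141, 0.0, -1.304]
force: [2.0, 0.5, 1.1]
width: 0.0353
gripper_force: 20.0
```

Request:
{"fn": "step_arm", "kwargs": {
  "rows": [
    [0,0,0.005,0,0.03],
    [0,0,0.015,0,0.03],
    [0,0,0.035,0,0.03],
    [0,0,0.06,0,0.03],
    [0,0,0.09,0,0.03],
    [0,0,0.12,0,0.03],
    [-0.01,-0.01,0.145,0,0.03],
    [-0.02,-0.025,0.165,0,0.03],
    [-0.04,-0.045,0.17,0,0.03],
    [-0.06,-0.07,0.17,0,0.03],
    [-0.07,-0.095,0.17,0,0.03],
    [-0.07,-0.12,0.17,0,0.03],
    [-0.07,-0.12,0.17,0,0.03],
    [-0.07,-0.12,0.17,0,0.03]
  ]
}}

```text
t: 24.3
eef_pos: [0.4106, 0.0832, 0.1947]
ee_rot: [3.141, 0.0, -1.305]
force: [0.8, -0.0, -1.0]
width: 0.0353
gripper_force: 20.0
```

Request:
{"fn": "step_arm", "kwargs": {
  "rows": [
    [0,-0.015,0,0,0.03],
    [0,-0.04,0,-0.03,0.03],
    [0,-0.07,0,-0.06,0.03],
    [0,-0.1,0,-0.1,0.03],
    [0,-0.13,0,-0.14,0.03],
    [0,-0.16,0,-0.18,0.03],
    [0,-0.19,0,-0.22,0.03],
    [0,-0.22,0,-0.25,0.03],
    [0,-0.25,0,-0.27,0.03],
    [0.01,-0.28,0,-0.27,0.03],
    [0.02,-0.3,0,-0.27,0.03],
    [0.03,-0.31,0,-0.27,0.03],
    [0.034,-0.311,0,-0.27,0.03],
    [0.034,-0.311,0,-0.27,0.03],
    [0.034,-0.311,0,-0.27,0.03]
  ]
}}

```text
t: 25.8
eef_pos: [0.4449, -0.2263, 0.1941]
ee_rot: [3.141, 0.0, -1.573]
force: [-0.1, -0.1, -2.1]
width: 0.0356
gripper_force: 20.0
```

```bash
python3 - <<'E'
from h import *
feel(3)
f=arm.grab_frame("wrist"); w=arm.grab_frame("top")
cv2.imwrite("pics/tr.png",np.hstack([cv2.resize(f["color"],(400,250)),cv2.resize(w["color"][150:350,280:520],(400,333))[:250]]))
print(proj(f,[[.445,-.228,.004],[.374,-.161,.02],[.4,-.2915,.02],[.527,-.266,.02],[.5,-.135,.02]])*400/640)
E
```

```text
t 25.95 tcp [ 0.445  -0.2265  0.1945] F [ 0.19 -0.14 -1.54] sd [0.34 0.26 0.43] w 0.0353
[[199.29816417 111.68071341]
 [236.31961464 147.55153221]
 [225.30979385  77.4796106 ]
 [152.58457044  92.59515387]
 [171.39902605 159.90697543]]
```

View pics/tr.png

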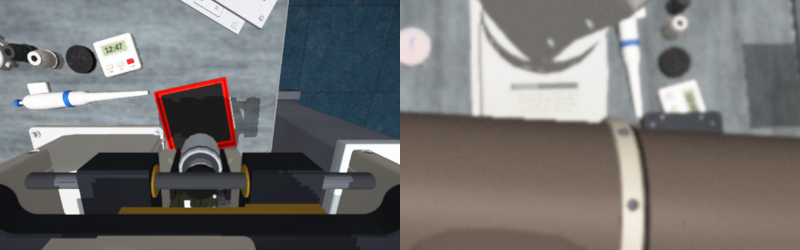

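The wrist view shows the foot held upright over the tray, whose corners match the predictions. I'll shift slightly right and turn a bit to keep the gripper body clear of the bench robot, then lower.

Request:
{"fn": "step_arm", "kwargs": {
  "rows": [
    [0,-0.006,0,-0.08,0.03],
    [0,-0.0115,-0.005,-0.15,0.03],
    [0,-0.0115,-0.02,-0.15,0.03],
    [0,-0.0115,-0.045,-0.15,0.03],
    [0,-0.0115,-0.07,-0.15,0.03],
    [0,-0.0115,-0.095,-0.15,0.03],
    [0,-0.0115,-0.12,-0.15,0.03],
    [0,-0.0115,-0.14,-0.15,0.03],
    [0,-0.0115,-0.155,-0.15,0.03],
    [0,-0.0115,-0.163,-0.15,0.03],
    [0,-0.0115,-0.168,-0.15,0.03],
    [0,-0.0115,-0.168,-0.15,0.03],
    [0,-0.0115,-0.168,-0.15,0.03]
  ]
}}

```text
t: 27.35
eef_pos: [0.4457, -0.2388, 0.0269]
ee_rot: [-3.141, -0.0, -1.724]
force: [-0.2, 0.1, -1.2]
width: 0.0353
gripper_force: 20.0
```

Request:
{"fn": "step_arm", "kwargs": {
  "rows": [
    [0,0,-0.001,0,0.03],
    [0,0,-0.002,0,0.03],
    [0,0,-0.003,0,0.03],
    [0,0,-0.003,0,0.03],
    [0,0,-0.003,0,0.03]
  ]
}}

```text
t: 27.85
eef_pos: [0.4451, -0.2387, 0.0233]
ee_rot: [3.142, -0.0, -1.724]
force: [0.6, -0.5, -2.1]
width: 0.0358
gripper_force: 20.0
```

```bash
python3 -c "from h import *; feel(4)"
```

```text
t 28.05 tcp [ 0.4452 -0.2387  0.0233] F [-0.31 -0.13 -1.14] sd [0.1  0.38 0.36] w 0.0355
```

Request:
{"fn": "step_arm", "kwargs": {
  "rows": [
    [0,0,-0.0005,0,0.03],
    [0,0,-0.001,0,0.03],
    [0,0,-0.0015,0,0.03],
    [0,0,-0.0015,0,0.03],
    [0,0,-0.0015,0,0.03]
  ]
}}

```text
t: 28.55
eef_pos: [0.4452, -0.2387, 0.0217]
ee_rot: [3.142, 0.0, -1.724]
force: [-0.1, 1.2, -1.1]
width: 0.0354
gripper_force: 20.0
```

```bash
python3 -c "from h import *; feel(4)"
```

```text
t 28.75 tcp [ 0.4452 -0.2387  0.0218] F [-0.44 -0.1  -1.29] sd [0.35 0.35 0.39] w 0.0357
```

Request:
{"fn": "step_arm", "kwargs": {
  "rows": [
    [0,0,-0.0005,0,0.03],
    [0,0,-0.001,0,0.03],
    [0,0,-0.001,0,0.03],
    [0,0,-0.001,0,0.03]
  ]
}}

```text
t: 29.15
eef_pos: [0.4451, -0.2387, 0.0207]
ee_rot: [3.142, -0.0, -1.724]
force: [0.0, 0.7, -1.9]
width: 0.0354
gripper_force: 20.0
```

```bash
python3 -c "from h import *; feel(4)"
```

```text
t 29.35 tcp [ 0.4452 -0.2387  0.0208] F [ 0.13 -0.29 -1.05] sd [0.21 0.4  0.24] w 0.0351
```

Request:
{"fn": "step_arm", "kwargs": {
  "rows": [
    [0,0,-0.0004,0,0.03],
    [0,0,-0.0008,0,0.03],
    [0,0,-0.0008,0,0.03],
    [0,0,-0.0008,0,0.03]
  ]
}}

```text
t: 29.75
eef_pos: [0.4453, -0.2387, 0.0205]
ee_rot: [-3.141, -0.0, -1.724]
force: [-1.8, 1.2, 5.8]
width: 0.0352
gripper_force: 20.0
```

```bash
python3 -c "from h import *; feel(4)"
```

```text
t 29.95 tcp [ 0.4453 -0.2387  0.0205] F [-1.68  1.31  5.59] sd [0.04 0.27 0.33] w 0.035
```

Seated at 5.6 N. Releasing gently and rising.

Request:
{"fn": "step_arm", "kwargs": {
  "rows": [
    [0,0,0.0004,0,0.03],
    [0,0,0.0004,0,0.037],
    [0,0,0.0004,0,0.04],
    [0,0,0.0004,0,0.043],
    [0,0,0.0004,0,0.046],
    [0,0,0.0004,0,0.046],
    [0,0,0.0004,0,0.046]
  ]
}}

```text
t: 30.65
eef_pos: [0.4451, -0.2387, 0.0203]
ee_rot: [3.141, -0.0, -1.724]
force: [0.4, -1.1, -0.4]
width: 0.0457
gripper_force: 0.0
```

Request:
{"fn": "step_arm", "kwargs": {
  "rows": [
    [0,0,0.005,0,0.046],
    [0,0,0.015,0,0.046],
    [0,0,0.035,0,0.046],
    [0,0,0.065,0,0.046],
    [0,0,0.1,0,0.046],
    [0,0,0.14,0,0.046],
    [0,0,0.175,0,0.046],
    [0,0,0.18,0,0.046],
    [-0.02,0.03,0.18,0,0.046],
    [-0.03,0.07,0.18,0,0.046],
    [-0.035,0.11,0.18,0,0.046],
    [-0.035,0.15,0.18,0,0.046],
    [-0.035,0.19,0.18,0,0.046],
    [-0.035,0.23,0.18,0,0.046],
    [-0.035,0.27,0.18,0,0.046],
    [-0.035,0.31,0.18,0,0.046],
    [-0.035,0.35,0.18,0,0.046],
    [-0.035,0.35,0.18,0,0.046]
  ]
}}

```text
t: 32.45
eef_pos: [0.4104, 0.1148, 0.2009]
ee_rot: [-3.141, 0.001, -1.72]
force: [-0.3, -0.3, -0.0]
width: 0.0463
gripper_force: 0.0
```

```bash
python3 - <<'E'
from h import *
feel(2)
a=arm.grab_frame("scene")["color"]; b=arm.grab_frame("top")["color"]
r=lambda i:cv2.resize(i,(400,250))
cv2.imwrite("pics/fin.png",np.vstack([np.hstack([cv2.resize(a[150:350,230:500],(400,296)),cv2.resize(b[180:330,200:460],(400,296))])]))
E
```

```text
t 32.55 tcp [0.4098 0.1119 0.2005] F [-0.43 -0.53  0.07] sd [0.15 0.18 0.23] w 0.0459
```

View pics/fin.png

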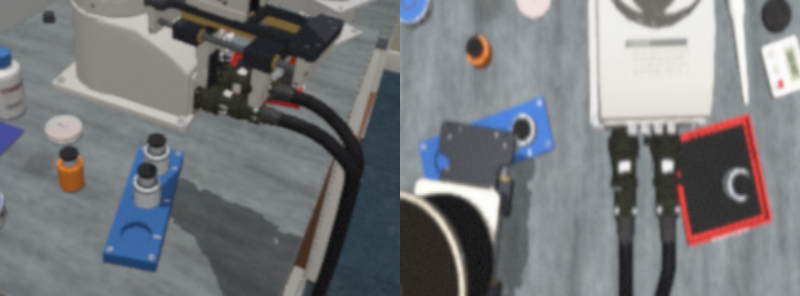

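The final view shows the soft foot upright in the tray (ring at (738,185) in the picture). The other two are standing in their sockets, the left socket is empty, and the orange look-alike hasn't moved.

```bash
python3 -c "from h import *; print(arm.job_done())"
```

```text
the job is handed in; nothing more can be done
None
```

The left foot was the soft one (5.0 N at about 6 mm, against 10.4 N for the middle and 10.6 N for the right); it now stands upright in the red tray, the two sound feet are still in their sockets, and the job is handed in.

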